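Pack out the gap behind a cropping die and hold the wedge

ROBOT

A 6-joint arm with a two-finger parallel gripper is mounted at the origin on the work surface. World frame = base frame: x ahead of the robot, y to its left, z up, the work surface at z = 0. Lengths are in m, angles in degrees, forces in N, time in s.
With the tool pointing down it reaches from about 0.35 to 0.875 m from the base axis. Payload 4.2 kg.
Tool frame: the origin (TCP) lies midway between the tips of the shut fingers; the grasp point (between the pads) lies 19 mm behind it (r.pinch_z is the distance from the TCP to the grasp point, in m); z points along the fingers, y is the line along which they close (so a half turn about z gives the same grasp; the last joint's range is limited). The gripper opens to 87 mm and grips with 3 to 60 N. Pads are 19 mm wide; open, the fingers measure 117 mm over their backs; the gripper's body (75 mm by 190 mm) begins 51 mm behind the grasp point.
Start: joints at [85.405, 22.042, 0.453, 0, -68.411, -14.817], TCP at [0.208, 0.589, 0.223] pointing down, gripper open.
Joint ranges: [-179.83, 179.83], [-69.29, 118.12], [-61.27, 80.66], [-181.25, 117.63], [-171.15, -9.14], [-177.46, 177.46]. Speed limits (degrees/s): [159.86, 159.86, 180, 180, 180, 180].

INTERFACE

Orientations are given as a 3x3 rotation matrix whose columns are the frame's x, y, z axes.
In Python, from station import r, imaging, models gives the robot as it stands. The module is installed in compiled form; this text tells all that it offers.
- The arm moves only by the tool apply_moves, never from a script. Its argument "moves" is a list of rows, each a list of 2 entries, a list of its own where there are three numbers: the shift along the tool's x, y, z in m, then the turn about the tool's z in degrees. A call has 1 to 5 rows; each row shifts and turns the commanded pose from where the row before left it, along the tool's axes as they then stand; what a row does not reach is not made up. A row lasts 1/12 s, in which the tool goes at most 41.7 mm and 7.16 degrees, less where a joint would pass 70% of its speed; a pose out of reach is approached as far as the arm can. A call is refused whole if a number of a shift passes 0.0417 or a number of a turn 7.16, either way. A call with a gripper value outside its range is refused whole. "hand" is the finger opening in m, from 0 to 0.087, set as the call begins (left out, the last holds). The fingers move at their own pace and stop on an object; the grip force is fixed at half the most. Time passes only in rows, so rows that do not move let the fingers close. It gives the time, the measured TCP pose, the force, the opening and the grip force at its end, in the units of the state.
- r.sense(): the state, without advancing time (a new reading comes with each control period).
- imaging.capture(name): name is "side" or "top"; returns a dict with "frame" (420x560x3 uint8, blue, green, red), "intrinsics" (3x3 intrinsics, pixels), "eye" and "orientation" of the camera in the world. Camera axes: x right, y down, z forward; pixel columns grow to the right and rows downward; lengths in m; the calibration is good to about 2 mm. A picture is of the moment at which its call begins. There is no depth.
- r.finish_job(): hands the job in; it is judged then, once.
Trained networks look in a picture, given as the dict that the camera call returned (one of the last four; its "shot" number tells which), for a name from the list of things; names that differ only in an ending like _2 or _b are one class to them, and where a whole thing is asked for, a point or a joint stands for the part that bears it (a point fixed in the world has none). Each returns a list of dicts, best first, with "confidence" (0 to 1); they miss things now and then, are a little off and sometimes report something else, mostly with a low value. They report only what shows in the picture. A call takes as long as a camera call. They do not tell look-alikes from the thing itself.
- models.cut_out(picture, target): "region" (420x560 bool, what is visible of it) and "extent" ([left, top, width, height] as shares, 0 to 1, of the picture: columns of its width, rows of its height, round what is visible of it).
- models.place_of(picture, target): "at" ([column, row] as shares, 0 to 1, of the picture: columns of its width, rows of its height: a listed point, or the origin of a listed thing).
The state is a dict: "time_s": time; "joints": joint angles; "joint_velocities": joint speeds; "effort": joint torques, N m; "tcp_pos": TCP position; "ee_rot": TCP orientation; "wrist_force": force on the tool from outside, world axes, zero at the start; "moment": the same for the moment, N m; "gripper_width": opening from 0.0 (shut) to 1.0 (fully open); "gripper_force": force on a finger pad.
Only numpy, scipy, OpenCV 4.12 (cv2) and the standard library are available. Lean on these libraries where they do the work, as an engineer would, in place of code of your own. Each camera call takes 0.05 s, during which the arm holds its last target. There are 200 camera calls.

TASK

Pack out the gap between the die block and the heel block on the bolster plate: stand packers from the rack in it, right down on the plate, as many as it takes to leave a space that the wedge can fill, then push the wedge thin end down between the packers and the die until it binds tight before reaching the plate. Finish while still holding the wedge down tight in place, so that the screws can be done up on a tight stack; leave unused packers in the rack and the other things on the bench where they are.

Things in the scene. Friction and masses are not known exactly. Their poses are not given: they have to be found in the camera images.
- bolster: Fixed flat steel bolster plate on the bench, 170 (x) x 300 (y) x 25 high; origin at the centre of its underside. On it stand the die block and, towards its own +y end, the heel block. The gap to be packed runs across it: it is measured along its y, is open above and at both x ends, and its floor is the plate's top (z = 25)
- heel: Fixed dark heel block on the bolster, turned the same way; 90 wide (x), 36 thick (y) and 60 high above the plate, with a lower screwed foot behind it. Origin at the middle of the lower edge of its flat face towards the die; that face looks along -y
- heel_edge (a point): middle of the heel block's face towards the die, at the height of the block's top (60 above the plate, 85 above the bench). The top edge itself has a 3 mm chamfer
- die: Fixed bright die block on the bolster, turned the same way, 110 (x) x 100 (y) x 60 high, slotted dark plate in its top, two lower strap clamps on its -y side. Origin at the centre of the block's underside (25 above the bench); its face towards the heel block is 50 along +y from there. The gap between them differs from job to job, 16 to 36 wide
- die_edge (a point): middle of the die block's face towards the heel block, at the height of the block's top (85 above the bench); top edge chamfered 3 mm. The gap width is the distance from here to heel_edge along the bolster's y
- rack: Fixed wooden rack, 72 (x) x 170 (y) x 42 high, origin at the centre of its underside. Five upright slots, each 54 long (x) and 10 wide (y), floor 12 above the bench, at y = -60, -30, 0, 30, 60; four hold the packers and one the wedge, in any order, all turned as the rack is
- packer1: Loose steel packer plate, 50 wide (x) x 8 thick (y) x 80 high (z), 0.25 kg or so, standing on edge in a rack slot with its top 92 above the bench; origin at the centre of its underside. Grip it near its top by its two narrow side edges (50 apart along x). In the gap it stands 20 proud of the blocks
- packer2: Loose packer plate, same as packer1
- packer3: Loose packer plate, same as packer1
- packer4: Loose packer plate, same as packer1
- wedge: Loose dark steel wedge, 50 wide (x), 110 high, 0.45 kg, thin end down in a rack slot, top 122 above the bench. Flat face (to go to the packers): plane y = +4.5. Other face (to the die) slopes 1 in 5: 3 thick at the bottom (z = 0), 15 from z = 60 up. Origin at the bottom end, 4.5 in from the flat face. Grip near the top by the narrow edges (50 apart along x)
- collar: loose open sheet-metal collar (bystander), 110 dia, 90 high, standing on the bench; origin at the centre of its underside
- cap: loose grey cone cap (bystander), 210 dia, 63 high, lying on the bench; origin at the centre of its underside
- hammer: hammer lying on the bench (bystander)
- spanner: spanner lying on the bench (bystander)
- rivet_tin: small open metal tin (bystander), 72 dia, 60 high; origin at the centre of its underside
- straps: small stack of four flat metal strips, 150 x 24 x 12 high overall (bystander)
Not all that is in view belongs to the job. Leave any red look-alike of the packer2 alone.

How it is judged (in metres and radians):
On the way, in this order (a step that is already met when the one before it is completed fails the run):
1. a packer stands in the gap, down on the bolster plate (((z of packer1 in the frame of bolster between 0.02 and 0.031 m and x of packer1 in the frame of bolster between -0.03 and 0.03 m and y of packer1 in the frame of bolster between 0.045 and 0.086 m and angle between packer1's own z axis and vertical below 0.35 rad) or (z of packer2 in the frame of bolster between 0.02 and 0.031 m and x of packer2 in the frame of bolster between -0.03 and 0.03 m and y of packer2 in the frame of bolster between 0.045 and 0.086 m and angle between packer2's own z axis and vertical below 0.35 rad) or (z of packer3 in the frame of bolster between 0.02 and 0.031 m and x of packer3 in the frame of bolster between -0.03 and 0.03 m and y of packer3 in the frame of bolster between 0.045 and 0.086 m and angle between packer3's own z axis and vertical below 0.35 rad) or (z of packer4 in the frame of bolster between 0.02 and 0.031 m and x of packer4 in the frame of bolster between -0.03 and 0.03 m and y of packer4 in the frame of bolster between 0.045 and 0.086 m and angle between packer4's own z axis and vertical below 0.35 rad))), for 0.2 s.
2. the wedge has entered the gap (z of wedge in the frame of bolster between 0.02 and 0.077 m and x of wedge in the frame of bolster between -0.03 and 0.03 m and y of wedge in the frame of bolster between 0.04 and 0.086 m), for 0.2 s.
At the end, for the whole second after the job is handed in: Wedge upright (0.12 rad) and still in the gap, tip 8 mm or more below block tops, 2.5 mm or more above the plate, held by the fingers (3 N); wedge to die, wedge to packer, packer to heel each over 3 N; every packer down in the gap (6 mm; one at least) or in the rack (all of step 2 and z of wedge in the frame of bolster above 0.0275 m and angle between wedge's own z axis and vertical below 0.12 rad and linear speed of wedge below 0.01 m/s and contact force between the fingers and wedge above 3 N and contact force between wedge and die above 3 N and (contact force between wedge and packer1 above 3 N or contact force between wedge and packer2 above 3 N or contact force between wedge and packer3 above 3 N or contact force between wedge and packer4 above 3 N) and (contact force between heel and packer1 above 3 N or contact force between heel and packer2 above 3 N or contact force between heel and packer3 above 3 N or contact force between heel and packer4 above 3 N) and ((z of packer1 in the frame of bolster between 0.02 and 0.031 m and x of packer1 in the frame of bolster between -0.03 and 0.03 m and y of packer1 in the frame of bolster between 0.045 and 0.086 m and angle between packer1's own z axis and vertical below 0.35 rad) or (z of packer2 in the frame of bolster between 0.02 and 0.031 m and x of packer2 in the frame of bolster between -0.03 and 0.03 m and y of packer2 in the frame of bolster between 0.045 and 0.086 m and angle between packer2's own z axis and vertical below 0.35 rad) or (z of packer3 in the frame of bolster between 0.02 and 0.031 m and x of packer3 in the frame of bolster between -0.03 and 0.03 m and y of packer3 in the frame of bolster between 0.045 and 0.086 m and angle between packer3's own z axis and vertical below 0.35 rad) or (z of packer4 in the frame of bolster between 0.02 and 0.031 m and x of packer4 in the frame of bolster between -0.03 and 0.03 m and y of packer4 in the frame of bolster between 0.045 and 0.086 m and angle between packer4's own z axis and vertical below 0.35 rad)) and ((z of packer1 in the frame of bolster between 0.02 and 0.031 m and x of packer1 in the frame of bolster between -0.03 and 0.03 m and y of packer1 in the frame of bolster between 0.045 and 0.086 m and angle between packer1's own z axis and vertical below 0.35 rad) or (z of packer1 in the frame of rack below 0.02 m and x of packer1 in the frame of rack between -0.03 and 0.03 m and y of packer1 in the frame of rack between -0.08 and 0.08 m and angle between packer1's own z axis and vertical below 0.35 rad)) and ((z of packer2 in the frame of bolster between 0.02 and 0.031 m and x of packer2 in the frame of bolster between -0.03 and 0.03 m and y of packer2 in the frame of bolster between 0.045 and 0.086 m and angle between packer2's own z axis and vertical below 0.35 rad) or (z of packer2 in the frame of rack below 0.02 m and x of packer2 in the frame of rack between -0.03 and 0.03 m and y of packer2 in the frame of rack between -0.08 and 0.08 m and angle between packer2's own z axis and vertical below 0.35 rad)) and ((z of packer3 in the frame of bolster between 0.02 and 0.031 m and x of packer3 in the frame of bolster between -0.03 and 0.03 m and y of packer3 in the frame of bolster between 0.045 and 0.086 m and angle between packer3's own z axis and vertical below 0.35 rad) or (z of packer3 in the frame of rack below 0.02 m and x of packer3 in the frame of rack between -0.03 and 0.03 m and y of packer3 in the frame of rack between -0.08 and 0.08 m and angle between packer3's own z axis and vertical below 0.35 rad)) and ((z of packer4 in the frame of bolster between 0.02 and 0.031 m and x of packer4 in the frame of bolster between -0.03 and 0.03 m and y of packer4 in the frame of bolster between 0.045 and 0.086 m and angle between packer4's own z axis and vertical below 0.35 rad) or (z of packer4 in the frame of rack below 0.02 m and x of packer4 in the frame of rack between -0.03 and 0.03 m and y of packer4 in the frame of rack between -0.08 and 0.08 m and angle between packer4's own z axis and vertical below 0.35 rad))); the arm keeps its last pose, push and grip.
It fails at once if one of the other things on the bench is moved more than 30 mm (distance of any of collar, cap, hammer, spanner, rivet_tin, straps from where it was at the start of the episode above 0.03 m).
It also fails if it takes over 72 s, if anything falls off the work surface, if the arm or the gripper's body presses on something with over 40 N, if the wrist force passes 120 N, or if a joint passes its speed limit or range.

## Working session

There is one attempt and no reset: what is moved stays moved. The work goes in short steps, Python scripts to look and compute and a tool call to move; the robot and the scene stay as the last step left them, time stands still between calls to the robot, and variables do not carry over. Pictures are saved under pics/ and viewed, at most 10 in all, crops included, and the job is handed in when it is done.

Besides the shell and the picture viewer there is one more tool, called after "Call:" by a JSON object that holds its "method" and its "body", one argument or row to a line. apply_moves: Moves the arm, as the interface text tells. Its arguments: {"type":"object","properties":{"moves":{"type":"array"},"hand":{"type":"number"}},"required":["moves"]}

```bash
mkdir -p pics
cat > h.py <<'E'
import numpy as np, cv2
from station import r, imaging, models
def ray(p,at):
    K=np.array(p["intrinsics"]);R=np.array(p["orientation"])
    R=R if R.shape==(3,3) else R.reshape(3,3)
    d=R@np.linalg.inv(K)@np.array([at[0]*560,at[1]*420,1.]);return np.array(p["eye"]),d
def atz(p,at,z):
    e,d=ray(p,at);return e+d*(z-e[2])/d[2]
def proj(p,X):
    q=np.array(p["intrinsics"])@(np.array(p["orientation"]).T@(np.array(X)-np.array(p["eye"])));return q[:2]/q[2]
def tri(a,b):
    (e1,d1),(e2,d2)=a,b
    d1=d1/np.linalg.norm(d1);d2=d2/np.linalg.norm(d2)
    s=np.linalg.lstsq(np.c_[d1,-d2],e2-e1,rcond=None)[0]
    p,q=e1+s[0]*d1,e2+s[1]*d2
    return (p+q)/2,np.linalg.norm(p-q)
E
python3 - <<'E'
from h import *
t=imaging.capture("top");s=imaging.capture("side")
cv2.imwrite("pics/t0.png",t["frame"]);cv2.imwrite("pics/s0.png",s["frame"])
print(t["eye"],np.round(t["orientation"],3).tolist(),s["eye"],np.round(s["orientation"],3).tolist(),t["intrinsics"])
for n in ["bolster","heel","heel_edge","die","die_edge","rack","packer1","wedge"]:
    A=models.place_of(t,n);B=models.place_of(s,n)
    print(n,[(np.round(np.array(a["at"])*[560,420],1).tolist(),round(a["confidence"],2)) for a in A],[(np.round(np.array(a["at"])*[560,420],1).tolist(),round(a["confidence"],2)) for a in B])
    if A and B:
        X,e=tri(ray(t,A[0]["at"]),ray(s,B[0]["at"]));print("   ",X.round(4),e.round(4))
E
```

```text
[0.4148352  0.09773674 1.03900718] [[-0.019, -0.987, 0.162], [-1.0, 0.021, 0.01], [-0.013, -0.162, -0.987]] [ 0.33103754 -0.46707083  0.68761415] [[0.896, -0.314, 0.314], [-0.444, -0.62, 0.647], [-0.009, -0.719, -0.695]] [[403.60512213   0.         275.75092215]
 [  0.         403.60512213 214.29224028]
 [  0.           0.           1.        ]]
bolster [([364.3, 244.1], 0.6)] []
heel [([328.3, 133.2], 0.71), ([358.8, 246.4], 0.66)] [([275.9, 319.3], 0.8)]
    [ 0.6398 -0.0529  0.0309] 0.2908
heel_edge [([362.0, 242.7], 0.57), ([220.5, 250.9], 0.41)] [([273.4, 298.8], 0.79), ([327.1, 177.2], 0.16)]
    [ 0.497  -0.0954  0.0794] 0.0062
die [([390.3, 244.5], 0.93)] [([305.1, 353.9], 0.69), ([275.6, 299.8], 0.33)]
    [ 0.5038 -0.179   0.0259] 0.0102
die_edge [([374.4, 242.4], 0.76), ([387.9, 243.5], 0.29)] [([287.2, 312.1], 0.64)]
    [ 0.5019 -0.1265  0.0776] 0.0031
rack [([242.0, 244.7], 0.77)] [([224.6, 217.8], 0.96)]
    [ 0.5097  0.197  -0.0046] 0.002
packer1 [([207.4, 204.4], 0.61), ([238.6, 200.4], 0.58), ([265.1, 236.5], 0.53), ([240.8, 244.5], 0.47), ([252.9, 241.5], 0.44)] [([228.4, 222.2], 0.88), ([242.1, 227.7], 0.81), ([221.1, 214.3], 0.8), ([208.1, 199.6], 0.67), ([397.1, 242.5], 0.64), ([254.2, 176.1], 0.6), ([273.9, 199.7], 0.5)]
    [ 0.5979  0.3164 -0.1464] 0.0917
wedge [([228.5, 246.6], 0.63)] [([216.4, 206.0], 0.83)]
    [0.5043 0.2309 0.0054] 0.0012
```

Run:
```python
import cv2
t=cv2.imread("pics/t0.png");s=cv2.imread("pics/s0.png")
cv2.imwrite("pics/t0c.png",cv2.resize(t[170:320,190:450],(780,450),interpolation=cv2.INTER_CUBIC))
cv2.imwrite("pics/s0c.png",cv2.resize(s[150:400,160:420],(624,600),interpolation=cv2.INTER_CUBIC))
```

```text
(no output)
```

View pics/t0.png

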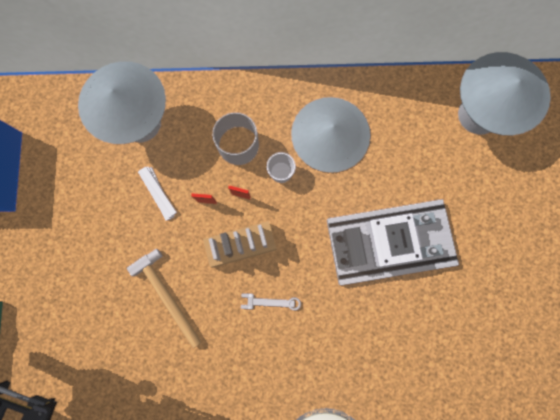

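View pics/s0c.png

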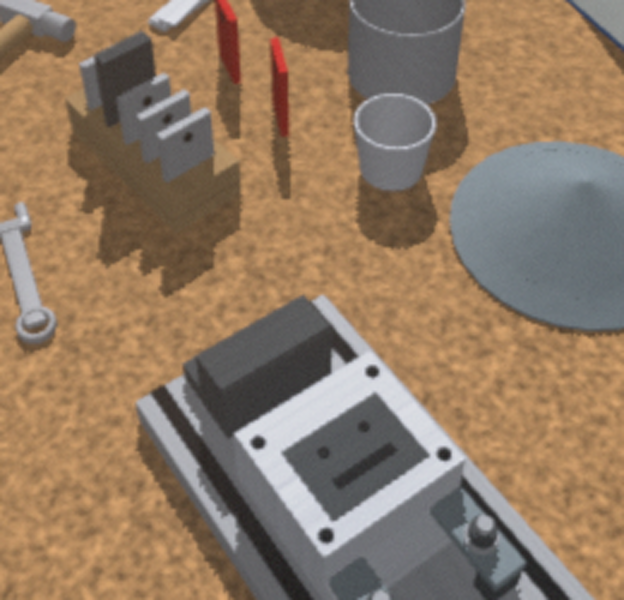

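View pics/t0c.png

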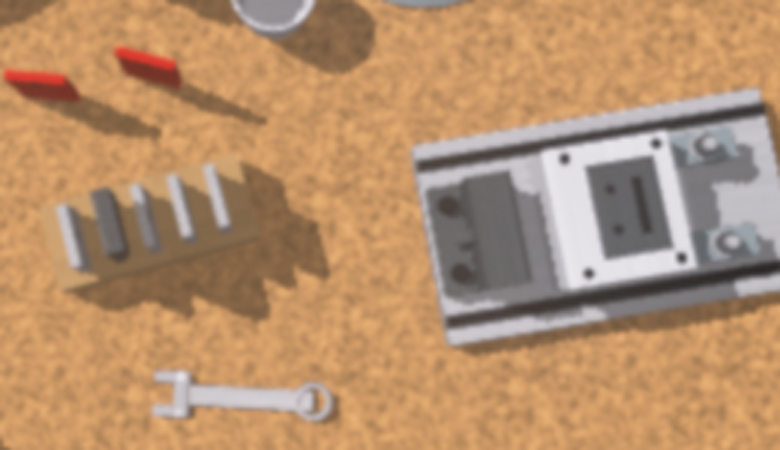

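The top view shows the rack at about (240,243) px. From the left its slots hold packer, wedge, packer, packer, packer. The red look-alikes are at (203,197) and (240,191), and the bolster is at (393,243) with the gap at x ≈ 362–378. The side view agrees. Next I measure the edges.

Run:
```python
from h import *
for name,(x0,y0,x1,y1) in [("top",(190,185,470,300)),("side",(170,150,420,410))]:
    p=imaging.capture(name)
    g=cv2.cvtColor(p["frame"],cv2.COLOR_BGR2GRAY)[y0:y1,x0:x1]
    g=cv2.resize(g,None,fx=3,fy=3,interpolation=cv2.INTER_CUBIC)
    L=cv2.createLineSegmentDetector().detect(g)[0][:,0]
    L=((L+.5)/3-.5).reshape(-1,2,2)+[x0,y0]
    print(name)
    for a,b in L:
        n=np.hypot(*(b-a))
        if n<14: continue
        A=[atz(p,(np.array(q)+.5*0)/[560,420],.085) for q in (a,b)]
        d=A[1]-A[0]; m=(A[0]+A[1])/2
        print(a.round(1),b.round(1),"len85",round(np.hypot(*d[:2]),3),"ang",round(np.degrees(np.arctan2(d[1],d[0]))%180,1),"mid85",m[:2].round(4))
```

```text
top
[445.3 207.2] [328.1 227.2] len85 0.284 ang 98.6 mid85 [ 0.5593 -0.1573]
[457.1 259.2] [435.4 262.9] len85 0.052 ang 98.3 mid85 [ 0.4526 -0.2891]
[384.6 224.9] [407.  221.2] len85 0.054 ang 98.1 mid85 [ 0.5447 -0.1778]
[425.4 260.2] [456.6 255.1] len85 0.074 ang 98.1 mid85 [ 0.4608 -0.2776]
[327.4 223.2] [444.6 203.5] len85 0.285 ang 98.4 mid85 [ 0.5685 -0.1563]
[337.4 275. ] [357.6 272. ] len85 0.048 ang 97.2 mid85 [ 0.4283 -0.0574]
[407.1 220.9] [414.2 252.5] len85 0.076 ang 8.4 mid85 [ 0.5117 -0.2104]
[382.9 273.1] [344.4 278. ] len85 0.091 ang 96.0 mid85 [ 0.4228 -0.0948]
[356.6 271.4] [425.1 258.9] len85 0.164 ang 99.1 mid85 [ 0.4457 -0.1596]
[413.9 252.2] [391.4 256.1] len85 0.054 ang 98.5 mid85 [ 0.4707 -0.1887]
[391.1 255.9] [384.5 225.1] len85 0.074 ang 8.4 mid85 [ 0.5038 -0.1561]
[422.2 258.4] [412.6 216.8] len85 0.1 ang 8.6 mid85 [ 0.5093 -0.2261]
[432.6 263.5] [383.4 272. ] len85 0.117 ang 98.5 mid85 [ 0.4389 -0.199 ]
[339.8 284.6] [391.  276.1] len85 0.121 ang 98.2 mid85 [ 0.4118 -0.0984]
[216.7 257.6] [211.4 237.7] len85 0.049 ang 15.1 mid85 [0.4951 0.255 ]
[343.2 2
[... 4905 characters left out ...]
77.9] len85 0.049 ang 77.2 mid85 [0.4768 0.2235]
[402.  286.7] [419.1 286. ] len85 0.029 ang 156.0 mid85 [ 0.7075 -0.1794]
[298.3 349.2] [321.4 333.8] len85 0.044 ang 8.4 mid85 [ 0.5092 -0.1914]
[325.2 337.6] [301.6 353.3] len85 0.044 ang 8.1 mid85 [ 0.5108 -0.1992]
[349.2 376.7] [338.6 363.3] len85 0.024 ang 97.4 mid85 [ 0.5309 -0.2519]
[297.4 389.9] [309.5 381.5] len85 0.021 ang 7.6 mid85 [ 0.4685 -0.2459]
[410.2 402.8] [398.  388.9] len85 0.023 ang 98.0 mid85 [ 0.585  -0.3198]
[305.1 405.8] [296.6 393.4] len85 0.02 ang 97.3 mid85 [ 0.4562 -0.2611]
[242.1 299.2] [251.4 311.7] len85 0.029 ang 98.6 mid85 [ 0.4485 -0.0903]
[202.3 176. ] [221.3 166.5] len85 0.049 ang 13.9 mid85 [0.5137 0.2566]
```

Run:
```python
from h import *
def rect(p,c,yaw,z,hx,hy,s):  # image cols = local -y.. rows = local x
    c0,s0=np.cos(np.radians(yaw)),np.sin(np.radians(yaw))
    W=[(-hx,-hy),(-hx,hy),(hx,hy),(hx,-hy)]
    src=np.float32([proj(p,[c[0]+c0*a-s0*b,c[1]+s0*a+c0*b,z]) for a,b in W])
    dst=np.float32([((b+hy)*s,(hx-a)*s) for a,b in W])
    return cv2.warpPerspective(p["frame"],cv2.getPerspectiveTransform(src,dst),(int(2*hy*s),int(2*hx*s)),flags=cv2.INTER_CUBIC)
t=imaging.capture("top");s=imaging.capture("side")
O=[]
for p in (t,s):
    a=rect(p,(.503,-.113),8.35,.085,.05,.05,4000)   # die/heel
    b=rect(p,(.508,.197),15,.092,.05,.1,2000)
    b=cv2.resize(b,(400,200))
    O.append(np.vstack([cv2.resize(a,(400,400)),b][:2]))
    g=cv2.cvtColor(a,cv2.COLOR_BGR2GRAY).astype(float)
    pr=g[120:280].mean(0) # +-20mm
    print([f"{(i/4-50):.0f}:{pr[i]:.0f}" for i in range(60,280,4)])
cv2.imwrite("pics/rect.png",np.hstack(O))
for n in ["packer1","wedge","heel_edge","die_edge","rack"]:
  for nm,p in (("t",t),("s",s)):
    z={"packer1":.012,"wedge":.012,"rack":0}.get(n,.085)
    print(n,nm,[(atz(p,a["at"],z)[:2].round(4).tolist(),round(a["confidence"],2)) for a in models.place_of(p,n)])
```

```text
['-35:226', '-34:226', '-33:226', '-32:226', '-31:227', '-30:227', '-29:227', '-28:227', '-27:227', '-26:226', '-25:226', '-24:226', '-23:226', '-22:226', '-21:227', '-20:227', '-19:228', '-18:229', '-17:229', '-16:230', '-15:231', '-14:230', '-13:227', '-12:221', '-11:213', '-10:203', '-9:195', '-8:190', '-7:185', '-6:181', '-5:174', '-4:164', '-3:151', '-2:138', '-1:129', '0:125', '1:125', '2:127', '3:130', '4:131', '5:132', '6:131', '7:130', '8:130', '9:129', '10:129', '11:128', '12:127', '13:125', '14:121', '15:115', '16:108', '17:101', '18:97', '19:97']
['-35:216', '-34:217', '-33:218', '-32:218', '-31:218', '-30:218', '-29:217', '-28:216', '-27:215', '-26:214', '-25:216', '-24:218', '-23:219', '-22:219', '-21:219', '-20:218', '-19:216', '-18:203', '-17:168', '-16:117', '-15:78', '-14:63', '-13:60', '-12:59', '-11:58', '-10:58', '-9:58', '-8:58', '-7:58', '-6:57', '-5:57', '-4:57', '-3:58', '-2:58', '-1:57', '0:57', '1:57', '2:57', '3:57', '4:57', '5:58', '6:58', '7:58', '8:59', '9:59', '10:60', '11:61', '12:63', '13:64', '14:66', '15:72', '16:81', '17:89', '18:91', '19:92']
packer1 t [([0.6221, 0.2789], 0.71), ([0.4967, 0.2558], 0.68), ([0.5088, 0.2088], 0.63), ([0.6363, 0.2053], 0.55), ([0.5255, 0.1369], 0.54), ([0.5147, 0.1636], 0.47), ([0.6917, 0.0905], 0.43)]
packer1 s [([0.5074, 0.1965], 0.83), ([0.6376, 0.1965], 0.71), ([0.6213, 0.283], 0.69), ([0.5242, 0.1397], 0.68)]
wedge t [([0.506, 0.2357], 0.77), ([0.4946, -0.0985], 0.74)]
wedge s [([0.5058, 0.2289], 0.57)]
heel_edge t [([0.4979, -0.0969], 0.88)]
heel_edge s [([0.491, -0.1033], 0.9), ([0.5056, 0.0783], 0.44)]
die_edge t [([0.4993, -0.1288], 0.62)]
die_edge s [([0.5029, -0.1323], 0.83)]
rack t []
rack s [([0.5128, 0.1937], 0.58)]
```

View pics/rect.png

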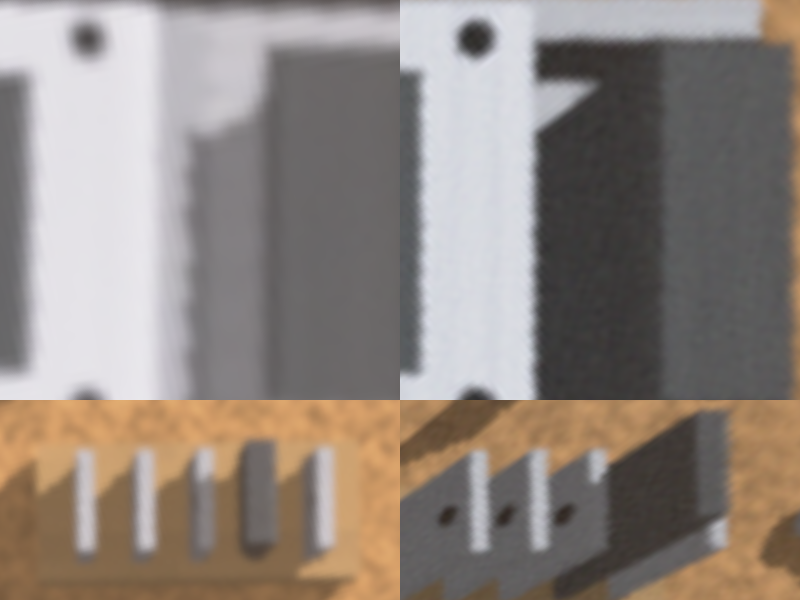

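The rectified views put the gap at roughly 28 mm, so two packers, which I'll confirm by touch. Rack centre is about (0.508, 0.197) at 15° yaw, with the packers at y = -60, -30, 0 and 60 and the wedge at +30.

```bash
cat >> h.py <<'E'
def yawvec(y): a=np.radians(y); return np.array([[np.cos(a),-np.sin(a)],[np.sin(a),np.cos(a)]])
RC=np.array([.508,.197]); RY=15.
def rack(y): return RC+yawvec(RY)@[0,y]
BY=8.35
def bol(u,v): return yawvec(BY)@[u,v]   # u along bolster x, v along y (absolute)
def plan(xy,z,yaw):
    s=r.sense(); R=np.array(s["ee_rot"]); p=np.array(s["tcp_pos"])
    cur=np.degrees(np.arctan2(R[1,1],R[0,1])); 
    dy=(yaw-cur+90)%180-90
    d=np.array([*xy,z])-p
    # tool z down: positive turn about tool z lowers world yaw
    print("t",round(s["time_s"],2),"tcp",p.round(4),"yaw(tool y)",round(cur,2),"F",np.round(s["wrist_force"],1),"M",np.round(s["moment"],2),"w",round(s["gripper_width"]*87,1),"g",round(s["gripper_force"],1),"j6",round(s["joints"][5],1))
    print("  tool shift now:",(R.T@d).round(4),"turn",round(-dy,2),"world d",d.round(4))
    return R,d
E
python3 - <<'E'
from h import *
print(np.round(r.sense()["ee_rot"],3).tolist())
plan(rack(-.06),.12,RY); print(rack(-.06),bol(.474,-.1805))
E
```

```text
[[0.943, -0.332, 0.0], [-0.332, -0.943, -0.0], [0.0, 0.0, -1.0]]
t 1.6 tcp [0.2077 0.5895 0.2225] yaw(tool y) -109.41 F [-0.3  0.2  0.5] M [-0.04 -0.   -0.03] w 87.2 g 0.0 j6 -14.8
  tool shift now: [0.4476 0.3198 0.1026] turn 55.59 world d [ 0.3158 -0.4504 -0.1025]
[0.52352914 0.13904445] [ 0.49518748 -0.10975247]
```

Call:
{"method": "apply_moves", "body": {
  "moves": [
    [[0.0298, 0.0213, 0], 0],
    [[0.0298, 0.0213, 0], 0],
    [[0.0298, 0.0213, 0], 0],
    [[0.0298, 0.0213, 0], 0],
    [[0.0298, 0.0213, 0], 0]
  ],
  "hand": 0.07
}}

```text
time_s: 2.02
tcp_pos: [0.3134, 0.4381, 0.2227]
ee_rot: [[0.943, -0.332, 0.0], [-0.332, -0.943, 0.0], [0.0, -0.0, -1.0]]
wrist_force: [-0.1, 0.5, 0.6]
gripper_width: 0.815
gripper_force: 0.0
```

Call:
{"method": "apply_moves", "body": {
  "moves": [
    [[0.0298, 0.0213, 0], 0],
    [[0.0298, 0.0213, 0], 0],
    [[0.0298, 0.0213, 0], 0],
    [[0.0298, 0.0213, 0], 0],
    [[0.0298, 0.0213, 0], 0]
  ]
}}

```text
time_s: 2.43
tcp_pos: [0.4187, 0.288, 0.2229]
ee_rot: [[0.943, -0.332, 0.001], [-0.332, -0.943, 0.001], [0.0, -0.001, -1.0]]
wrist_force: [0.7, 1.4, -0.3]
gripper_width: 0.806
gripper_force: 0.0
```

Call:
{"method": "apply_moves", "body": {
  "moves": [
    [[0.0298, 0.0213, 0], 0],
    [[0.0298, 0.0213, 0], 0],
    [[0.0298, 0.0213, 0], 0],
    [[0.0298, 0.0213, 0], 0],
    [[0.0298, 0.0213, 0], 0]
  ]
}}

```text
time_s: 2.85
tcp_pos: [0.5239, 0.1379, 0.2229]
ee_rot: [[0.943, -0.332, 0.001], [-0.332, -0.943, 0.0], [0.0, -0.0, -1.0]]
wrist_force: [0.2, 0.7, -0.1]
gripper_width: 0.801
gripper_force: 0.0
```

Call:
{"method": "apply_moves", "body": {
  "moves": [
    [[0, 0, 0], 6.95],
    [[0, 0, 0], 6.95],
    [[0, 0, 0], 6.95],
    [[0, 0, 0], 6.95],
    [[0, 0, 0], 6.95]
  ]
}}

```text
time_s: 3.27
tcp_pos: [0.5232, 0.1393, 0.2226]
ee_rot: [[0.58, -0.814, 0.0], [-0.814, -0.58, 0.0], [0.0, -0.0, -1.0]]
wrist_force: [0.2, -0.2, 0.6]
gripper_width: 0.804
gripper_force: 0.0
```

Call:
{"method": "apply_moves", "body": {
  "moves": [
    [[0, 0, 0.02], 6.95],
    [[0, 0, 0.02], 6.95],
    [[0, 0, 0.02], 6.95],
    [[0, 0, 0], 0],
    [[0, 0, 0], 0]
  ]
}}

```text
time_s: 3.68
tcp_pos: [0.5228, 0.1392, 0.1621]
ee_rot: [[0.262, -0.965, -0.002], [-0.965, -0.262, -0.001], [0.001, 0.002, -1.0]]
wrist_force: [0.5, 0.7, 0.2]
gripper_width: 0.807
gripper_force: 0.0
```

Run:
```python
from h import *
plan(rack(-.06),.0755,RY)
t=imaging.capture("top"); cv2.imwrite("pics/t1.png",cv2.resize(t["frame"][180:320,190:330],(600,600),interpolation=cv2.INTER_CUBIC))
```

```text
t 3.68 tcp [0.5228 0.1392 0.1621] yaw(tool y) -164.82 F [0.5 0.7 0.2] M [ 0.06 -0.04  0.  ] w 70.2 g 0.0 j6 -16.9
  tool shift now: [ 0.0003 -0.0008  0.0866] turn 0.18 world d [ 0.0007 -0.0002 -0.0866]
```

Call:
{"method": "apply_moves", "body": {
  "moves": [
    [[0, -0.0008, 0.03], 0.2],
    [[0, 0, 0.03], 0],
    [[0, 0, 0.02], 0],
    [[0, 0, 0.0066], 0],
    [[0, 0, 0], 0]
  ]
}}

```text
time_s: 4.15
tcp_pos: [0.5239, 0.1397, 0.0757]
ee_rot: [[0.257, -0.966, -0.001], [-0.966, -0.257, -0.001], [0.001, 0.001, -1.0]]
wrist_force: [-0.6, -0.4, 0.1]
gripper_width: 0.804
gripper_force: 0.0
```

Call:
{"method": "apply_moves", "body": {
  "moves": [
    [[0, 0, 0], 0],
    [[0, 0, 0], 0],
    [[0, 0, 0], 0],
    [[0, 0, 0], 0],
    [[0, 0, 0], 0]
  ],
  "hand": 0.0
}}

```text
time_s: 4.57
tcp_pos: [0.5243, 0.1399, 0.0772]
ee_rot: [[0.256, -0.967, 0.001], [-0.967, -0.256, 0.001], [-0.0, -0.002, -1.0]]
wrist_force: [-1.2, -0.5, 4.6]
gripper_width: 0.569
gripper_force: 30.0
```

Run:
```python
from h import *
plan(rack(-.06),.0755,RY)
t=imaging.capture("side"); cv2.imwrite("pics/t1.png",cv2.resize(t["frame"][120:280,160:320],(600,600),interpolation=cv2.INTER_CUBIC))
```

```text
t 4.57 tcp [0.5243 0.1399 0.0772] yaw(tool y) -165.19 F [-1.2 -0.5  4.6] M [-0.02  0.46 -0.02] w 49.5 g 30.0 j6 -17.3
  tool shift now: [0.0006 0.0009 0.0017] turn -0.19 world d [-0.0007 -0.0009 -0.0017]
```

View pics/t1.png

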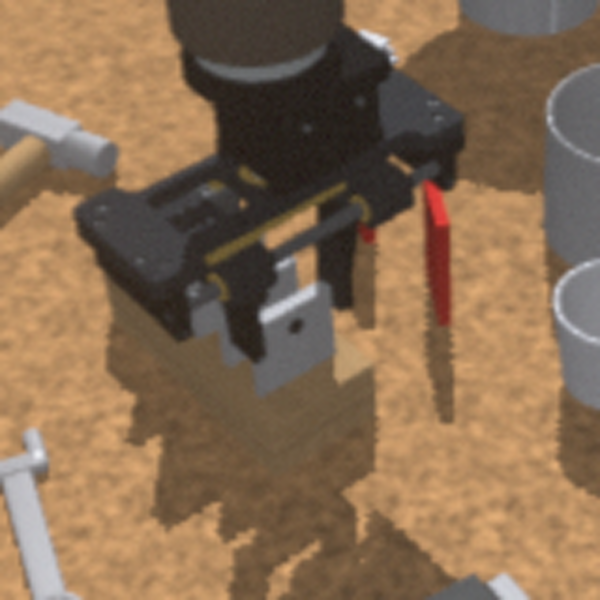

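The side view shows the fingers gripping the nearest packer, at about (290,330) px in the crop, with the opening at 49.5 mm. I lift it out and move across.

Call:
{"method": "apply_moves", "body": {
  "moves": [
    [[0, 0, -0.025], 0],
    [[0, 0, -0.025], 0],
    [[0, 0, -0.025], 0],
    [[0, 0, -0.025], 0],
    [[0, 0, -0.01], 0]
  ]
}}

```text
time_s: 5.03
tcp_pos: [0.5253, 0.1404, 0.1892]
ee_rot: [[0.256, -0.967, 0.005], [-0.967, -0.256, 0.002], [-0.001, -0.006, -1.0]]
wrist_force: [0.8, 0.5, -2.3]
gripper_width: 0.564
gripper_force: 30.0
```

Run:
```python
from h import *
plan(bol(.474,-.184),.185,BY)
```

```text
t 5.03 tcp [0.5253 0.1404 0.1892] yaw(tool y) -165.18 F [ 0.8  0.5 -2.3] M [ 0.16 -0.13  0.01] w 49.1 g 30.0 j6 -17.3
  tool shift now: [0.2376 0.0935 0.0034] turn 6.47 world d [-0.0296 -0.2536 -0.0042]
```

Call:
{"method": "apply_moves", "body": {
  "moves": [
    [[0.0297, 0.0117, 0], 0],
    [[0.0297, 0.0117, 0], 0],
    [[0.0297, 0.0117, 0], 0],
    [[0.0297, 0.0117, 0], 0],
    [[0.0297, 0.0117, 0], 0]
  ]
}}

```text
time_s: 5.45
tcp_pos: [0.504, -0.02, 0.1848]
ee_rot: [[0.255, -0.967, -0.002], [-0.967, -0.255, 0.0], [-0.001, 0.002, -1.0]]
wrist_force: [0.6, 0.4, -2.1]
gripper_width: 0.566
gripper_force: 30.0
```

Call:
{"method": "apply_moves", "body": {
  "moves": [
    [[0.0297, 0.0117, 0], 0],
    [[0.0297, 0.0117, 0], 0],
    [[0.0297, 0.0117, 0], 0],
    [[0, 0, 0], 6.5],
    [[0, 0, 0], 0]
  ]
}}

```text
time_s: 5.87
tcp_pos: [0.4928, -0.1153, 0.1846]
ee_rot: [[0.138, -0.99, -0.002], [-0.99, -0.138, 0.001], [-0.001, 0.002, -1.0]]
wrist_force: [0.2, 0.6, -1.9]
gripper_width: 0.571
gripper_force: 30.0
```

Call:
{"method": "apply_moves", "body": {
  "moves": [
    [[0, 0, 0], 0],
    [[0, 0, 0], 0]
  ]
}}

```text
time_s: 6.03
tcp_pos: [0.4938, -0.1133, 0.1854]
ee_rot: [[0.147, -0.989, -0.001], [-0.989, -0.147, 0.0], [-0.0, 0.001, -1.0]]
wrist_force: [0.6, -0.3, -0.6]
gripper_width: 0.57
gripper_force: 30.0
```

Run:
```python
from h import *
plan(bol(.474,-.184),.15,BY)
t=imaging.capture("side");u=imaging.capture("top"); cv2.imwrite("pics/t2.png",np.hstack([cv2.resize(t["frame"][220:400,180:380],(400,360),interpolation=cv2.INTER_CUBIC),cv2.resize(u["frame"][180:315,310:460],(400,360),interpolation=cv2.INTER_CUBIC)]))
```

```text
t 6.03 tcp [ 0.4938 -0.1133  0.1854] yaw(tool y) -171.56 F [ 0.6 -0.3 -0.6] M [ 0.14 -0.04 -0.03] w 49.6 g 30.0 j6 3.0
  tool shift now: [ 0.0002 -0.0019  0.0354] turn 0.09 world d [ 0.0019  0.0001 -0.0354]
```

View pics/t2.png

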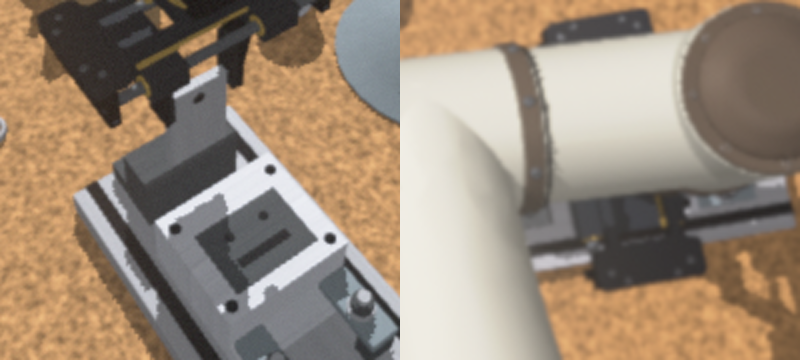

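The side view shows the packer held upright above the gap, at about (200,110) px on the left. The top view is blocked by the arm. I go down slowly and watch the force.

Call:
{"method": "apply_moves", "body": {
  "moves": [
    [[0, -0.001, 0.02], 0],
    [[0, 0, 0.012], 0],
    [[0, 0, 0.01], 0],
    [[0, 0, 0.01], 0],
    [[0, 0, 0], 0]
  ]
}}

```text
time_s: 6.55
tcp_pos: [0.4938, -0.1132, 0.1319]
ee_rot: [[0.145, -0.989, -0.004], [-0.989, -0.145, 0.0], [-0.001, 0.004, -1.0]]
wrist_force: [-0.8, -0.5, -2.1]
gripper_width: 0.566
gripper_force: 30.0
```

Call:
{"method": "apply_moves", "body": {
  "moves": [
    [[0, 0, 0.01], 0],
    [[0, 0, 0.01], 0],
    [[0, 0, 0.01], 0],
    [[0, 0, 0.005], 0],
    [[0, 0, 0], 0]
  ]
}}

```text
time_s: 6.97
tcp_pos: [0.4939, -0.1138, 0.0973]
ee_rot: [[0.144, -0.99, -0.003], [-0.99, -0.144, -0.0], [-0.0, 0.003, -1.0]]
wrist_force: [0.2, -1.0, -2.3]
gripper_width: 0.568
gripper_force: 30.0
```

Run:
```python
from h import *
plan(bol(.474,-.184),.09,BY)
```

```text
t 6.97 tcp [ 0.4939 -0.1138  0.0973] yaw(tool y) -171.73 F [ 0.2 -1.  -2.3] M [ 0.07 -0.02  0.02] w 49.4 g 30.0 j6 2.9
  tool shift now: [-0.0003 -0.0019  0.0073] turn -0.08 world d [ 0.0018  0.0006 -0.0073]
```

Call:
{"method": "apply_moves", "body": {
  "moves": [
    [[-0.004, 0, 0], 0],
    [[-0.002, 0, 0], 0],
    [[0, 0, 0], 0],
    [[0, 0, 0], 0]
  ]
}}

```text
time_s: 7.3
tcp_pos: [0.4945, -0.1076, 0.0995]
ee_rot: [[0.145, -0.989, 0.001], [-0.989, -0.145, 0.0], [0.0, -0.001, -1.0]]
wrist_force: [0.5, 0.8, -2.5]
gripper_width: 0.568
gripper_force: 30.0
```

Call:
{"method": "apply_moves", "body": {
  "moves": [
    [[-0.002, 0, 0], 0],
    [[0, 0, 0], 0],
    [[0, 0, 0], 0]
  ]
}}

```text
time_s: 7.55
tcp_pos: [0.4939, -0.1057, 0.0991]
ee_rot: [[0.144, -0.99, 0.0], [-0.99, -0.144, 0.0], [0.0, -0.0, -1.0]]
wrist_force: [0.5, -0.5, -2.6]
gripper_width: 0.569
gripper_force: 30.0
```

Call:
{"method": "apply_moves", "body": {
  "moves": [
    [[-0.002, 0, 0], 0],
    [[0, 0, 0], 0],
    [[0, 0, 0], 0]
  ]
}}

```text
time_s: 7.8
tcp_pos: [0.4938, -0.1044, 0.0992]
ee_rot: [[0.145, -0.989, 0.0], [-0.989, -0.145, -0.001], [0.001, -0.0, -1.0]]
wrist_force: [0.7, -4.7, -2.4]
gripper_width: 0.569
gripper_force: 30.0
```

Call:
{"method": "apply_moves", "body": {
  "moves": [
    [[0.008, 0, 0], 0],
    [[0.006, 0, 0], 0],
    [[0.002, 0, 0], 0],
    [[0, 0, 0], 0],
    [[0, 0, 0], 0]
  ]
}}

```text
time_s: 8.22
tcp_pos: [0.4958, -0.1198, 0.0988]
ee_rot: [[0.143, -0.99, -0.0], [-0.99, -0.143, 0.0], [-0.0, 0.0, -1.0]]
wrist_force: [-0.6, -0.2, -2.6]
gripper_width: 0.569
gripper_force: 30.0
```

Call:
{"method": "apply_moves", "body": {
  "moves": [
    [[0.002, 0, 0], 0],
    [[0, 0, 0], 0],
    [[0, 0, 0], 0]
  ]
}}

```text
time_s: 8.47
tcp_pos: [0.4962, -0.1216, 0.0989]
ee_rot: [[0.144, -0.99, -0.0], [-0.99, -0.144, 0.0], [-0.0, -0.0, -1.0]]
wrist_force: [-0.0, -0.9, -2.9]
gripper_width: 0.567
gripper_force: 30.0
```

Call:
{"method": "apply_moves", "body": {
  "moves": [
    [[0.002, 0, 0], 0],
    [[0, 0, 0], 0],
    [[0, 0, 0], 0]
  ]
}}

```text
time_s: 8.72
tcp_pos: [0.4965, -0.1236, 0.0989]
ee_rot: [[0.144, -0.99, 0.0], [-0.99, -0.144, 0.0], [-0.0, -0.0, -1.0]]
wrist_force: [0.2, 0.5, -1.6]
gripper_width: 0.571
gripper_force: 30.0
```

Call:
{"method": "apply_moves", "body": {
  "moves": [
    [[0.001, 0, 0], 0],
    [[0, 0, 0], 0],
    [[0, 0, 0], 0]
  ]
}}

```text
time_s: 8.97
tcp_pos: [0.4966, -0.1245, 0.099]
ee_rot: [[0.144, -0.99, -0.0], [-0.99, -0.144, 0.0], [-0.0, 0.0, -1.0]]
wrist_force: [0.5, 1.0, -2.0]
gripper_width: 0.571
gripper_force: 30.0
```

Call:
{"method": "apply_moves", "body": {
  "moves": [
    [[0.001, 0, 0], 0],
    [[0, 0, 0], 0],
    [[0, 0, 0], 0]
  ]
}}

```text
time_s: 9.22
tcp_pos: [0.4966, -0.1251, 0.099]
ee_rot: [[0.144, -0.99, -0.0], [-0.99, -0.144, 0.001], [-0.001, 0.0, -1.0]]
wrist_force: [-1.8, 5.1, 0.4]
gripper_width: 0.565
gripper_force: 30.0
```

Call:
{"method": "apply_moves", "body": {
  "moves": [
    [[0.001, 0, 0], 0],
    [[0, 0, 0], 0],
    [[0, 0, 0], 0]
  ]
}}

```text
time_s: 9.47
tcp_pos: [0.4967, -0.1256, 0.099]
ee_rot: [[0.144, -0.99, -0.0], [-0.99, -0.144, 0.001], [-0.001, 0.0, -1.0]]
wrist_force: [-1.2, 6.9, 2.1]
gripper_width: 0.567
gripper_force: 30.0
```

Call:
{"method": "apply_moves", "body": {
  "moves": [
    [[0.001, 0, 0], 0],
    [[0, 0, 0], 0],
    [[0, 0, 0], 0]
  ]
}}

```text
time_s: 9.72
tcp_pos: [0.4968, -0.1264, 0.0991]
ee_rot: [[0.144, -0.99, -0.0], [-0.99, -0.144, 0.002], [-0.002, 0.0, -1.0]]
wrist_force: [-1.6, 6.9, 1.1]
gripper_width: 0.568
gripper_force: 30.0
```

Touch gives a gap of about 28.5 mm, so two packers leave about 12.5 mm and the wedge tip should stop about 10 mm above the plate. I go back to the heel, set the packer down and release it.

Call:
{"method": "apply_moves", "body": {
  "moves": [
    [[-0.008, 0, 0], 0],
    [[-0.008, 0, 0], 0],
    [[-0.006, 0, 0], 0],
    [[0, 0, 0.004], 0],
    [[0, 0, 0], 0]
  ]
}}

```text
time_s: 10.13
tcp_pos: [0.4939, -0.1056, 0.0945]
ee_rot: [[0.145, -0.989, 0.0], [-0.989, -0.145, -0.0], [0.0, -0.0, -1.0]]
wrist_force: [0.9, -0.3, -2.5]
gripper_width: 0.569
gripper_force: 30.0
```

Call:
{"method": "apply_moves", "body": {
  "moves": [
    [[0, 0, 0.003], 0],
    [[0, 0, 0], 0],
    [[0, 0, 0], 0]
  ]
}}

```text
time_s: 10.38
tcp_pos: [0.4936, -0.106, 0.0915]
ee_rot: [[0.144, -0.99, -0.001], [-0.99, -0.144, -0.0], [-0.0, 0.001, -1.0]]
wrist_force: [0.7, -0.4, -2.4]
gripper_width: 0.573
gripper_force: 30.0
```

Call:
{"method": "apply_moves", "body": {
  "moves": [
    [[0, 0, 0.002], 0],
    [[0, 0, 0], 0],
    [[0, 0, 0], 0]
  ]
}}

```text
time_s: 10.63
tcp_pos: [0.4939, -0.106, 0.0903]
ee_rot: [[0.144, -0.99, 0.0], [-0.99, -0.144, -0.0], [0.0, -0.0, -1.0]]
wrist_force: [-0.2, -1.7, 1.2]
gripper_width: 0.567
gripper_force: 30.0
```

Call:
{"method": "apply_moves", "body": {
  "moves": [
    [[0, 0, 0.002], 0],
    [[0, 0, 0], 0],
    [[0, 0, 0], 0]
  ]
}}

```text
time_s: 10.88
tcp_pos: [0.494, -0.1064, 0.0901]
ee_rot: [[0.145, -0.989, 0.001], [-0.989, -0.145, -0.001], [0.001, -0.0, -1.0]]
wrist_force: [-4.2, -1.2, 13.3]
gripper_width: 0.567
gripper_force: 30.0
```

Call:
{"method": "apply_moves", "body": {
  "moves": [
    [[0, 0, -0.002], 0],
    [[-0.002, 0, 0], 0],
    [[-0.001, 0, 0], 0],
    [[0, 0, 0], 0],
    [[0, 0, 0], 0]
  ]
}}

```text
time_s: 11.3
tcp_pos: [0.4939, -0.1048, 0.0907]
ee_rot: [[0.146, -0.989, 0.001], [-0.989, -0.146, -0.003], [0.003, -0.0, -1.0]]
wrist_force: [0.4, -10.3, 2.0]
gripper_width: 0.566
gripper_force: 30.0
```

Call:
{"method": "apply_moves", "body": {
  "moves": [
    [[0, 0, 0], 0],
    [[0, 0, 0], 0],
    [[0, 0, 0], 0],
    [[0, 0, 0], 0]
  ],
  "hand": 0.07
}}

```text
time_s: 11.63
tcp_pos: [0.4936, -0.1024, 0.0898]
ee_rot: [[0.144, -0.99, 0.0], [-0.99, -0.144, 0.0], [-0.0, -0.0, -1.0]]
wrist_force: [-0.1, 0.4, -0.3]
gripper_width: 0.766
gripper_force: 0.0
```

Call:
{"method": "apply_moves", "body": {
  "moves": [
    [[0, 0, -0.03], 0],
    [[0, 0, -0.035], 0],
    [[0, 0, -0.035], 0],
    [[0, 0, 0], 0]
  ]
}}

```text
time_s: 11.97
tcp_pos: [0.4981, -0.1028, 0.1972]
ee_rot: [[0.146, -0.989, 0.015], [-0.989, -0.146, -0.001], [0.003, -0.015, -1.0]]
wrist_force: [0.8, -0.7, 0.4]
gripper_width: 0.803
gripper_force: 0.0
```

Run:
```python
from h import *
plan(rack(-.03),.1,RY)
t=imaging.capture("side");cv2.imwrite("pics/t3.png",cv2.resize(t["frame"][220:400,180:380],(600,540),interpolation=cv2.INTER_CUBIC))
```

```text
t 11.97 tcp [ 0.4981 -0.1028  0.1972] yaw(tool y) -171.59 F [ 0.8 -0.7  0.4] M [ 0.09 -0.07 -0.01] w 69.9 g 0.0 j6 1.6
  tool shift now: [-0.2656 -0.0557  0.0972] turn -6.59 world d [ 0.0177  0.2708 -0.0972]
```

View pics/t3.png

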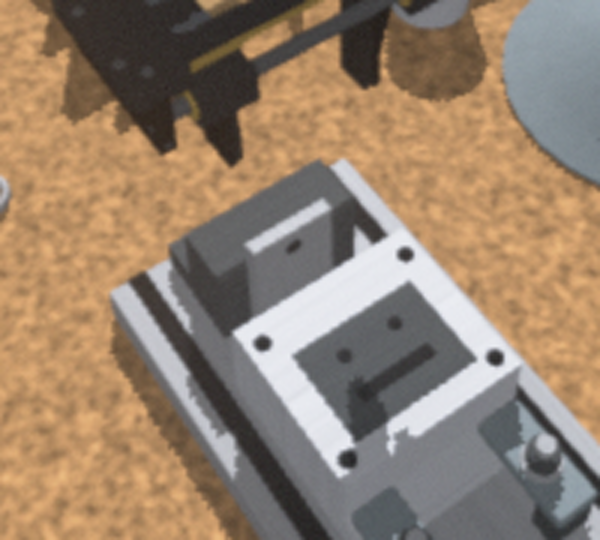

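Packer 1 stands upright against the heel, at about (290,240) px. Next the second packer.

Call:
{"method": "apply_moves", "body": {
  "moves": [
    [[-0.0332, -0.007, 0], 0],
    [[-0.0332, -0.007, 0], 0],
    [[-0.0332, -0.007, 0], 0],
    [[-0.0332, -0.007, 0], 0],
    [[-0.0332, -0.007, 0], 0]
  ]
}}

```text
time_s: 12.43
tcp_pos: [0.5033, 0.0682, 0.1889]
ee_rot: [[0.144, -0.99, -0.002], [-0.99, -0.144, -0.0], [-0.0, 0.002, -1.0]]
wrist_force: [0.4, 0.0, -1.6]
gripper_width: 0.801
gripper_force: 0.0
```

Call:
{"method": "apply_moves", "body": {
  "moves": [
    [[-0.0332, -0.007, 0], 0],
    [[-0.0332, -0.007, 0], 0],
    [[-0.0332, -0.007, 0], 0],
    [[0, 0, 0.02], -6.6],
    [[0, 0, 0], 0]
  ]
}}

```text
time_s: 12.85
tcp_pos: [0.5079, 0.1691, 0.1658]
ee_rot: [[0.261, -0.965, -0.007], [-0.965, -0.261, -0.003], [0.001, 0.008, -1.0]]
wrist_force: [-1.7, -1.8, -1.1]
gripper_width: 0.802
gripper_force: 0.0
```

Call:
{"method": "apply_moves", "body": {
  "moves": [
    [[0, 0, 0.02], 0],
    [[0, 0, 0], 0],
    [[0, 0, 0], 0],
    [[0, 0, 0], 0]
  ]
}}

```text
time_s: 13.18
tcp_pos: [0.5108, 0.1675, 0.1505]
ee_rot: [[0.255, -0.967, 0.0], [-0.967, -0.255, -0.0], [0.0, -0.0, -1.0]]
wrist_force: [0.6, -0.2, 0.1]
gripper_width: 0.8
gripper_force: 0.0
```

Run:
```python
from h import *
plan(rack(-.03),.0755,RY)
```

```text
t 13.18 tcp [0.5108 0.1675 0.1505] yaw(tool y) -165.21 F [ 0.6 -0.2  0.1] M [ 0.14 -0.04 -0.01] w 69.6 g 0.0 j6 -20.7
  tool shift now: [ 0.0007 -0.0049  0.075 ] turn -0.21 world d [ 0.005   0.0005 -0.075 ]
```

Run:
```python
from h import *
plan(rack(-.036),.0765,RY)
```

```text
t 13.18 tcp [0.5108 0.1675 0.1505] yaw(tool y) -165.21 F [ 0.6 -0.2  0.1] M [ 0.14 -0.04 -0.01] w 69.6 g 0.0 j6 -20.7
  tool shift now: [ 0.0067 -0.005   0.074 ] turn -0.21 world d [ 0.0065 -0.0053 -0.074 ]
```

Call:
{"method": "apply_moves", "body": {
  "moves": [
    [[0.0067, -0.005, 0.02], 0],
    [[0, 0, 0.02], 0],
    [[0, 0, 0.02], 0],
    [[0, 0, 0.014], 0],
    [[0, 0, 0], 0]
  ]
}}

```text
time_s: 13.6
tcp_pos: [0.5158, 0.1616, 0.0741]
ee_rot: [[0.255, -0.967, -0.004], [-0.967, -0.255, -0.002], [0.001, 0.005, -1.0]]
wrist_force: [0.1, -0.5, -0.2]
gripper_width: 0.806
gripper_force: 0.0
```

Call:
{"method": "apply_moves", "body": {
  "moves": [
    [[0, 0, 0], 0],
    [[0, 0, 0], 0],
    [[0, 0, 0], 0],
    [[0, 0, 0], 0],
    [[0, 0, 0], 0]
  ],
  "hand": 0.0
}}

```text
time_s: 14.02
tcp_pos: [0.5177, 0.1632, 0.0772]
ee_rot: [[0.257, -0.966, 0.002], [-0.966, -0.257, 0.001], [-0.0, -0.002, -1.0]]
wrist_force: [-1.1, -0.8, 3.3]
gripper_width: 0.566
gripper_force: 30.0
```

Run:
```python
from h import *
plan(rack(-.036),.0765,RY)
```

```text
t 14.02 tcp [0.5177 0.1632 0.0772] yaw(tool y) -165.1 F [-1.1 -0.8  3.3] M [ 0.    0.24 -0.04] w 49.3 g 30.0 j6 -19.7
  tool shift now: [0.0008 0.0006 0.0007] turn -0.1 world d [-0.0004 -0.001  -0.0007]
```

Call:
{"method": "apply_moves", "body": {
  "moves": [
    [[0, 0, -0.025], 0],
    [[0, 0, -0.025], 0],
    [[0, 0, -0.03], 0],
    [[0, 0, -0.03], 0],
    [[0, 0, 0], 0]
  ]
}}

```text
time_s: 14.43
tcp_pos: [0.5205, 0.1644, 0.1926]
ee_rot: [[0.258, -0.966, 0.012], [-0.966, -0.258, 0.005], [-0.002, -0.013, -1.0]]
wrist_force: [1.8, 0.9, -1.8]
gripper_width: 0.57
gripper_force: 30.0
```

Run:
```python
from h import *
plan(bol(.474,-.193),.185,BY)
```

```text
t 14.43 tcp [0.5205 0.1644 0.1926] yaw(tool y) -165.04 F [ 1.8  0.9 -1.8] M [ 0.15 -0.21  0.06] w 49.6 g 30.0 j6 -19.7
  tool shift now: [0.2708 0.0968 0.0058] turn 6.61 world d [-0.0235 -0.2865 -0.0076]
```

Call:
{"method": "apply_moves", "body": {
  "moves": [
    [[0.0338, 0.0118, 0], 0],
    [[0.0338, 0.0118, 0], 0],
    [[0.0338, 0.0118, 0], 0],
    [[0.0338, 0.0118, 0], 0],
    [[0.0338, 0.0118, 0], 0]
  ]
}}

```text
time_s: 14.85
tcp_pos: [0.5025, -0.017, 0.1855]
ee_rot: [[0.257, -0.966, -0.001], [-0.966, -0.257, 0.0], [-0.0, 0.001, -1.0]]
wrist_force: [0.9, -0.0, -1.9]
gripper_width: 0.568
gripper_force: 30.0
```

Call:
{"method": "apply_moves", "body": {
  "moves": [
    [[0.0338, 0.0118, 0], 0],
    [[0.0338, 0.0118, 0], 0],
    [[0.0338, 0.0118, 0], 0],
    [[0, 0, 0], 6.6],
    [[0, 0, 0], 0]
  ]
}}

```text
time_s: 15.27
tcp_pos: [0.4943, -0.1244, 0.1852]
ee_rot: [[0.138, -0.99, -0.001], [-0.99, -0.138, 0.0], [-0.001, 0.001, -1.0]]
wrist_force: [0.2, 1.1, -3.9]
gripper_width: 0.565
gripper_force: 30.0
```

Call:
{"method": "apply_moves", "body": {
  "moves": [
    [[0, 0, 0], 0],
    [[0, 0, 0], 0],
    [[0, 0, 0], 0]
  ]
}}

```text
time_s: 15.52
tcp_pos: [0.4954, -0.1217, 0.1859]
ee_rot: [[0.147, -0.989, -0.0], [-0.989, -0.147, 0.0], [-0.0, 0.0, -1.0]]
wrist_force: [1.0, 0.2, -1.6]
gripper_width: 0.567
gripper_force: 30.0
```

Run:
```python
from h import *
plan(bol(.474,-.193),.12,BY)
```

```text
t 15.52 tcp [ 0.4954 -0.1217  0.1859] yaw(tool y) -171.54 F [ 1.   0.2 -1.6] M [ 0.05 -0.03  0.03] w 49.3 g 30.0 j6 4.0
  tool shift now: [ 0.0006 -0.0015  0.0659] turn 0.11 world d [ 0.0016 -0.0004 -0.0659]
```

Call:
{"method": "apply_moves", "body": {
  "moves": [
    [[0.0005, -0.001, 0.02], 0],
    [[0, 0, 0.015], 0],
    [[0, 0, 0.01], 0],
    [[0, 0, 0.01], 0],
    [[0, 0, 0], 0]
  ]
}}

```text
time_s: 15.93
tcp_pos: [0.4953, -0.1224, 0.129]
ee_rot: [[0.145, -0.989, -0.004], [-0.989, -0.145, 0.0], [-0.001, 0.004, -1.0]]
wrist_force: [-0.3, -0.2, -3.1]
gripper_width: 0.567
gripper_force: 30.0
```

Call:
{"method": "apply_moves", "body": {
  "moves": [
    [[0, 0, 0.01], 0],
    [[0, 0, 0.01], 0],
    [[0, 0, 0.008], 0],
    [[0, 0, 0.006], 0],
    [[0, 0, 0], 0]
  ]
}}

```text
time_s: 16.35
tcp_pos: [0.4953, -0.1231, 0.0954]
ee_rot: [[0.144, -0.99, -0.003], [-0.99, -0.144, 0.0], [-0.001, 0.003, -1.0]]
wrist_force: [-0.3, 0.4, -2.0]
gripper_width: 0.563
gripper_force: 30.0
```

Call:
{"method": "apply_moves", "body": {
  "moves": [
    [[0, 0, 0.004], 0],
    [[0, 0, 0], 0],
    [[0, 0, 0], 0]
  ]
}}

```text
time_s: 16.6
tcp_pos: [0.4966, -0.1231, 0.0931]
ee_rot: [[0.144, -0.99, 0.0], [-0.99, -0.144, -0.0], [0.0, -0.0, -1.0]]
wrist_force: [-0.3, -0.2, -2.2]
gripper_width: 0.567
gripper_force: 30.0
```

Clear so far. I push toward packer 1 until contact, then lower.

Call:
{"method": "apply_moves", "body": {
  "moves": [
    [[-0.002, 0, 0], 0],
    [[0, 0, 0], 0],
    [[0, 0, 0], 0]
  ]
}}

```text
time_s: 16.85
tcp_pos: [0.4963, -0.121, 0.0933]
ee_rot: [[0.144, -0.99, 0.001], [-0.99, -0.144, -0.0], [0.0, -0.001, -1.0]]
wrist_force: [-0.5, 0.1, -2.3]
gripper_width: 0.568
gripper_force: 30.0
```

Call:
{"method": "apply_moves", "body": {
  "moves": [
    [[-0.0015, 0, 0], 0],
    [[0, 0, 0], 0],
    [[0, 0, 0], 0]
  ]
}}

```text
time_s: 17.1
tcp_pos: [0.4961, -0.1196, 0.0932]
ee_rot: [[0.145, -0.99, 0.001], [-0.99, -0.145, -0.0], [0.0, -0.0, -1.0]]
wrist_force: [0.8, -0.8, -1.5]
gripper_width: 0.564
gripper_force: 30.0
```

Call:
{"method": "apply_moves", "body": {
  "moves": [
    [[0, 0, 0.002], 0],
    [[0, 0, 0], 0],
    [[0, 0, 0], 0]
  ]
}}

```text
time_s: 17.35
tcp_pos: [0.4958, -0.1196, 0.0907]
ee_rot: [[0.144, -0.99, -0.0], [-0.99, -0.144, 0.0], [-0.0, 0.0, -1.0]]
wrist_force: [0.4, -0.5, -2.4]
gripper_width: 0.564
gripper_force: 30.0
```

Call:
{"method": "apply_moves", "body": {
  "moves": [
    [[0, 0, 0.002], 0],
    [[0, 0, 0], 0],
    [[0, 0, 0], 0]
  ]
}}

```text
time_s: 17.6
tcp_pos: [0.4961, -0.12, 0.0903]
ee_rot: [[0.145, -0.989, 0.0], [-0.989, -0.145, -0.001], [0.001, -0.0, -1.0]]
wrist_force: [-2.7, -1.1, 7.3]
gripper_width: 0.566
gripper_force: 30.0
```

Call:
{"method": "apply_moves", "body": {
  "moves": [
    [[0, 0, -0.001], 0],
    [[-0.0015, 0, 0], 0],
    [[0, 0, 0], 0],
    [[0, 0, 0], 0]
  ]
}}

```text
time_s: 17.93
tcp_pos: [0.4959, -0.1185, 0.0903]
ee_rot: [[0.145, -0.989, 0.0], [-0.989, -0.145, -0.001], [0.001, -0.0, -1.0]]
wrist_force: [-0.6, -2.9, 3.2]
gripper_width: 0.567
gripper_force: 30.0
```

Call:
{"method": "apply_moves", "body": {
  "moves": [
    [[-0.0015, 0, 0], 0],
    [[0, 0, 0], 0],
    [[0, 0, 0], 0]
  ]
}}

```text
time_s: 18.18
tcp_pos: [0.4959, -0.1181, 0.0904]
ee_rot: [[0.146, -0.989, 0.0], [-0.989, -0.146, -0.003], [0.003, -0.0, -1.0]]
wrist_force: [-0.0, -8.1, 2.3]
gripper_width: 0.567
gripper_force: 30.0
```

Call:
{"method": "apply_moves", "body": {
  "moves": [
    [[-0.0015, 0, 0], 0],
    [[0, 0, 0], 0],
    [[0, 0, 0], 0]
  ]
}}

```text
time_s: 18.43
tcp_pos: [0.4958, -0.1176, 0.0907]
ee_rot: [[0.146, -0.989, 0.001], [-0.989, -0.146, -0.004], [0.004, 0.0, -1.0]]
wrist_force: [1.1, -13.7, 2.2]
gripper_width: 0.567
gripper_force: 30.0
```

Call:
{"method": "apply_moves", "body": {
  "moves": [
    [[0.001, 0, 0], 0],
    [[0, 0, 0], 0]
  ]
}}

```text
time_s: 18.6
tcp_pos: [0.4958, -0.1179, 0.0905]
ee_rot: [[0.145, -0.989, 0.0], [-0.989, -0.145, -0.003], [0.003, -0.0, -1.0]]
wrist_force: [0.2, -9.8, 1.9]
gripper_width: 0.566
gripper_force: 30.0
```

Call:
{"method": "apply_moves", "body": {
  "moves": [
    [[0, 0, 0], 0],
    [[0, 0, 0], 0],
    [[0, 0, 0], 0],
    [[0, 0, 0], 0]
  ],
  "hand": 0.07
}}

```text
time_s: 18.93
tcp_pos: [0.4954, -0.1156, 0.0897]
ee_rot: [[0.144, -0.99, -0.0], [-0.99, -0.144, 0.001], [-0.001, 0.0, -1.0]]
wrist_force: [0.6, 0.6, 0.3]
gripper_width: 0.762
gripper_force: 0.0
```

Call:
{"method": "apply_moves", "body": {
  "moves": [
    [[0, 0, -0.03], 0],
    [[0, 0, -0.035], 0],
    [[0, 0, -0.035], 0],
    [[0, 0, -0.02], 0],
    [[0, 0, 0], 0]
  ]
}}

```text
time_s: 19.35
tcp_pos: [0.4986, -0.1159, 0.2153]
ee_rot: [[0.145, -0.989, 0.011], [-0.989, -0.145, -0.0], [0.002, -0.011, -1.0]]
wrist_force: [0.3, 0.4, 0.4]
gripper_width: 0.799
gripper_force: 0.0
```

Run:
```python
from h import *
plan(rack(.03),.15,RY)
t=imaging.capture("side");cv2.imwrite("pics/t4.png",cv2.resize(t["frame"][220:400,180:380],(600,540),interpolation=cv2.INTER_CUBIC))
```

```text
t 19.35 tcp [ 0.4986 -0.1159  0.2153] yaw(tool y) -171.63 F [0.3 0.4 0.4] M [ 0.03 -0.12  0.01] w 69.5 g 0.0 j6 3.2
  tool shift now: [-0.3381 -0.0507  0.0653] turn -6.63 world d [ 0.0017  0.3419 -0.0653]
```

View pics/t4.png

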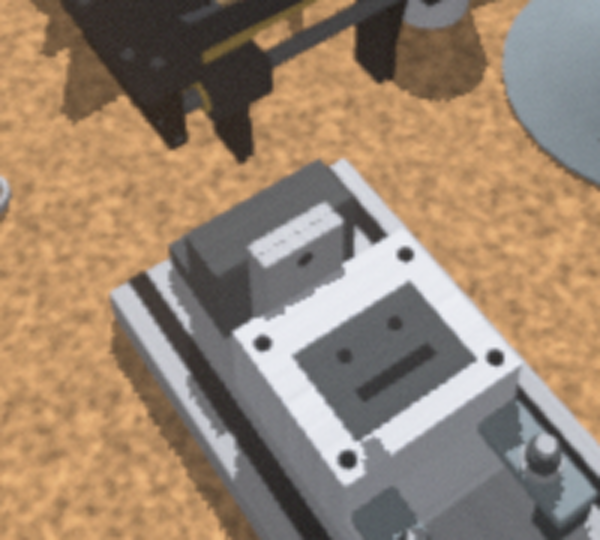

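Both packers stand face to face against the heel, at about (300,250) px. Next the wedge.

Call:
{"method": "apply_moves", "body": {
  "moves": [
    [[-0.0375, -0.0061, 0], 0],
    [[-0.0375, -0.0061, 0], 0],
    [[-0.0375, -0.0061, 0], 0],
    [[-0.0375, -0.0061, 0], 0],
    [[-0.0375, -0.0061, 0], 0]
  ]
}}

```text
time_s: 19.82
tcp_pos: [0.4973, 0.0755, 0.2085]
ee_rot: [[0.144, -0.99, -0.003], [-0.99, -0.144, -0.0], [0.0, 0.003, -1.0]]
wrist_force: [0.6, -0.3, -0.6]
gripper_width: 0.807
gripper_force: 0.0
```

Call:
{"method": "apply_moves", "body": {
  "moves": [
    [[-0.0375, -0.0061, 0], 0],
    [[-0.0375, -0.0061, 0], 0],
    [[-0.0375, -0.0061, 0], 0],
    [[-0.0375, -0.0061, 0], 0],
    [[0, 0, 0], -6.6]
  ]
}}

```text
time_s: 20.23
tcp_pos: [0.5007, 0.2313, 0.2078]
ee_rot: [[0.263, -0.965, -0.001], [-0.965, -0.263, -0.0], [-0.0, 0.001, -1.0]]
wrist_force: [0.1, -0.7, 1.2]
gripper_width: 0.807
gripper_force: 0.0
```

Call:
{"method": "apply_moves", "body": {
  "moves": [
    [[0, 0, 0.02], 0],
    [[0, 0, 0], 0],
    [[0, 0, 0], 0],
    [[0, 0, 0], 0]
  ]
}}

```text
time_s: 20.57
tcp_pos: [0.501, 0.2254, 0.1896]
ee_rot: [[0.257, -0.967, -0.001], [-0.967, -0.257, -0.001], [0.001, 0.001, -1.0]]
wrist_force: [0.0, -0.2, 0.1]
gripper_width: 0.807
gripper_force: 0.0
```

Run:
```python
from h import *
plan(rack(.028),.09,RY)
```

```text
t 20.57 tcp [0.501  0.2254 0.1896] yaw(tool y) -165.13 F [ 0.  -0.2  0.1] M [ 0.06 -0.02 -0.01] w 70.2 g 0.0 j6 -26.3
  tool shift now: [0.0012 0.0004 0.0996] turn -0.13 world d [-0.0002 -0.0014 -0.0996]
```

Call:
{"method": "apply_moves", "body": {
  "moves": [
    [[0.0012, 0, 0.025], 0],
    [[0, 0, 0.025], 0],
    [[0, 0, 0.025], 0],
    [[0, 0, 0.015], 0],
    [[0, 0, 0.0096], 0]
  ]
}}

```text
time_s: 20.98
tcp_pos: [0.5009, 0.2237, 0.0891]
ee_rot: [[0.256, -0.967, -0.002], [-0.967, -0.256, -0.001], [0.001, 0.002, -1.0]]
wrist_force: [0.1, -0.6, 0.1]
gripper_width: 0.807
gripper_force: 0.0
```

Call:
{"method": "apply_moves", "body": {
  "moves": [
    [[0, 0, 0], 0],
    [[0, 0, 0], 0],
    [[0, 0, 0], 0]
  ]
}}

```text
time_s: 21.23
tcp_pos: [0.5024, 0.2251, 0.0918]
ee_rot: [[0.257, -0.966, 0.002], [-0.966, -0.257, 0.002], [-0.001, -0.003, -1.0]]
wrist_force: [-0.7, 0.2, 0.0]
gripper_width: 0.809
gripper_force: 0.0
```

Call:
{"method": "apply_moves", "body": {
  "moves": [
    [[0, 0, 0], 0],
    [[0, 0, 0], 0],
    [[0, 0, 0], 0],
    [[0, 0, 0], 0],
    [[0, 0, 0], 0]
  ],
  "hand": 0.0
}}

```text
time_s: 21.65
tcp_pos: [0.5016, 0.2248, 0.0908]
ee_rot: [[0.257, -0.966, 0.001], [-0.966, -0.257, 0.0], [-0.0, -0.001, -1.0]]
wrist_force: [-0.1, 0.1, 1.1]
gripper_width: 0.572
gripper_force: 30.0
```

Call:
{"method": "apply_moves", "body": {
  "moves": [
    [[0, 0, -0.02], 0],
    [[0, 0, -0.03], 0],
    [[0, 0, -0.03], 0],
    [[0, 0, -0.03], 0],
    [[0, 0, 0], 0]
  ]
}}

```text
time_s: 22.07
tcp_pos: [0.504, 0.2262, 0.2058]
ee_rot: [[0.258, -0.966, 0.009], [-0.966, -0.258, 0.006], [-0.003, -0.01, -1.0]]
wrist_force: [2.4, 2.1, -3.8]
gripper_width: 0.573
gripper_force: 30.0
```

Call:
{"method": "apply_moves", "body": {
  "moves": [
    [[0, 0, 0], 0],
    [[0, 0, 0], 0]
  ]
}}

```text
time_s: 22.23
tcp_pos: [0.4994, 0.2237, 0.1978]
ee_rot: [[0.256, -0.967, -0.005], [-0.967, -0.256, -0.002], [0.001, 0.005, -1.0]]
wrist_force: [-0.6, 0.0, -5.9]
gripper_width: 0.569
gripper_force: 30.0
```

Run:
```python
from h import *
plan(bol(.474,-.1965),.2,BY)
```

```text
t 22.23 tcp [0.4994 0.2237 0.1978] yaw(tool y) -165.17 F [-0.6  0.  -5.9] M [ 0.06  0.06 -0.01] w 49.5 g 30.0 j6 -26.2
  tool shift now: [ 0.3372  0.0913 -0.0016] turn 6.48 world d [-0.0019 -0.3493  0.0022]
```

Call:
{"method": "apply_moves", "body": {
  "moves": [
    [[0.0375, 0.0103, -0.005], 0],
    [[0.0375, 0.0103, -0.005], 0],
    [[0.0375, 0.0103, 0], 0],
    [[0.0375, 0.0103, 0], 0],
    [[0.0375, 0.0103, 0], 0]
  ]
}}

```text
time_s: 22.65
tcp_pos: [0.4975, 0.0283, 0.2075]
ee_rot: [[0.257, -0.966, -0.006], [-0.966, -0.257, -0.001], [-0.0, 0.006, -1.0]]
wrist_force: [1.3, -0.1, -6.3]
gripper_width: 0.57
gripper_force: 30.0
```

Call:
{"method": "apply_moves", "body": {
  "moves": [
    [[0.0375, 0.0103, 0], 0],
    [[0.0375, 0.0103, 0], 0],
    [[0.0375, 0.0103, 0], 0],
    [[0.0375, 0.0103, 0], 0],
    [[0, 0, 0], 6.5]
  ]
}}

```text
time_s: 23.07
tcp_pos: [0.4959, -0.1308, 0.2072]
ee_rot: [[0.139, -0.99, -0.007], [-0.99, -0.139, -0.002], [0.0, 0.007, -1.0]]
wrist_force: [1.4, 0.9, -6.2]
gripper_width: 0.575
gripper_force: 30.0
```

Call:
{"method": "apply_moves", "body": {
  "moves": [
    [[0, 0, 0], 0],
    [[0, 0, 0], 0],
    [[0, 0, 0], 0],
    [[0, 0, 0], 0]
  ]
}}

```text
time_s: 23.4
tcp_pos: [0.4982, -0.1243, 0.2095]
ee_rot: [[0.149, -0.989, -0.002], [-0.989, -0.149, 0.0], [-0.0, 0.002, -1.0]]
wrist_force: [0.4, -0.3, -5.1]
gripper_width: 0.571
gripper_force: 30.0
```

Run:
```python
from h import *
plan(bol(.474,-.1965),.175,BY)
t=imaging.capture("side");cv2.imwrite("pics/t5.png",cv2.resize(t["frame"][220:400,180:380],(600,540),interpolation=cv2.INTER_CUBIC))
```

```text
t 23.4 tcp [ 0.4982 -0.1243  0.2095] yaw(tool y) -171.44 F [ 0.4 -0.3 -5.1] M [ 0.1  -0.03  0.05] w 49.7 g 30.0 j6 4.5
  tool shift now: [0.0011 0.0008 0.0345] turn 0.21 world d [-0.0007 -0.0012 -0.0345]
```

View pics/t5.png

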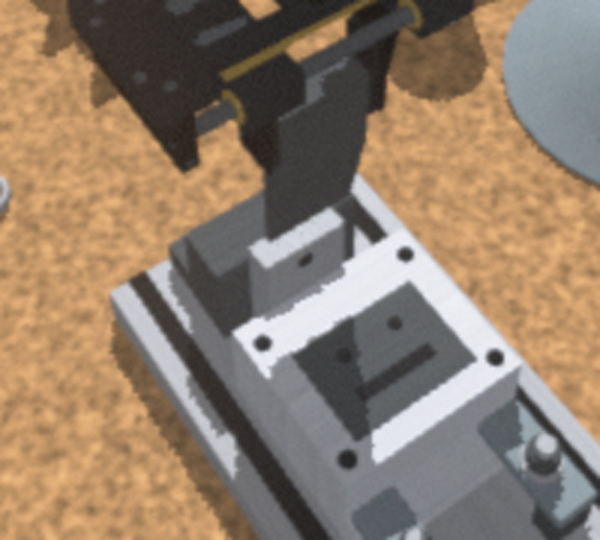

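The wedge hangs upright over the gap, at about (320,150) px. I lower it in steps.

Call:
{"method": "apply_moves", "body": {
  "moves": [
    [[0.001, 0.0005, 0.015], 0],
    [[0, 0, 0.01], 0],
    [[0, 0, 0.008], 0],
    [[0, 0, 0], 0],
    [[0, 0, 0], 0]
  ]
}}

```text
time_s: 23.87
tcp_pos: [0.4979, -0.1262, 0.1769]
ee_rot: [[0.147, -0.989, -0.001], [-0.989, -0.147, -0.0], [0.0, 0.002, -1.0]]
wrist_force: [0.5, 0.6, -4.7]
gripper_width: 0.568
gripper_force: 30.0
```

Call:
{"method": "apply_moves", "body": {
  "moves": [
    [[0, 0, 0.008], 0],
    [[0, 0, 0.008], 0],
    [[0, 0, 0], 0],
    [[0, 0, 0], 0]
  ]
}}

```text
time_s: 24.2
tcp_pos: [0.4976, -0.1265, 0.1607]
ee_rot: [[0.146, -0.989, -0.002], [-0.989, -0.146, -0.0], [-0.0, 0.002, -1.0]]
wrist_force: [-0.6, -0.3, -5.0]
gripper_width: 0.57
gripper_force: 30.0
```

Call:
{"method": "apply_moves", "body": {
  "moves": [
    [[0, 0, 0.008], 0],
    [[0, 0, 0.008], 0],
    [[0, 0, 0], 0],
    [[0, 0, 0], 0]
  ]
}}

```text
time_s: 24.53
tcp_pos: [0.4975, -0.1265, 0.1445]
ee_rot: [[0.146, -0.989, -0.002], [-0.989, -0.146, -0.0], [-0.0, 0.002, -1.0]]
wrist_force: [-0.5, -0.0, -5.3]
gripper_width: 0.571
gripper_force: 30.0
```

Call:
{"method": "apply_moves", "body": {
  "moves": [
    [[-0.001, 0, 0.006], 0],
    [[-0.001, 0, 0.004], 0],
    [[0, 0, 0], 0],
    [[0, 0, 0], 0]
  ]
}}

```text
time_s: 24.87
tcp_pos: [0.4976, -0.1244, 0.135]
ee_rot: [[0.146, -0.989, -0.001], [-0.989, -0.146, -0.0], [-0.0, 0.001, -1.0]]
wrist_force: [0.2, -1.3, -5.7]
gripper_width: 0.575
gripper_force: 30.0
```

Call:
{"method": "apply_moves", "body": {
  "moves": [
    [[-0.001, 0, 0.006], 0],
    [[0, 0, 0.004], 0],
    [[0, 0, 0], 0],
    [[0, 0, 0], 0]
  ]
}}

```text
time_s: 25.2
tcp_pos: [0.4984, -0.1233, 0.1257]
ee_rot: [[0.146, -0.989, 0.002], [-0.989, -0.146, 0.0], [0.0, -0.002, -1.0]]
wrist_force: [0.3, 1.4, -2.5]
gripper_width: 0.57
gripper_force: 30.0
```

Call:
{"method": "apply_moves", "body": {
  "moves": [
    [[-0.0005, 0, 0.004], 0],
    [[0, 0, 0], 0],
    [[0, 0, 0], 0]
  ]
}}

```text
time_s: 25.45
tcp_pos: [0.4987, -0.1229, 0.1243]
ee_rot: [[0.147, -0.989, 0.003], [-0.989, -0.147, -0.001], [0.001, -0.003, -1.0]]
wrist_force: [-3.4, 3.9, 12.1]
gripper_width: 0.573
gripper_force: 30.0
```

Call:
{"method": "apply_moves", "body": {
  "moves": [
    [[-0.0005, 0, 0.003], 0],
    [[0, 0, 0], 0],
    [[0, 0, 0], 0]
  ]
}}

```text
time_s: 25.7
tcp_pos: [0.499, -0.1226, 0.1232]
ee_rot: [[0.148, -0.989, 0.004], [-0.989, -0.148, -0.002], [0.002, -0.004, -1.0]]
wrist_force: [-5.9, 5.3, 22.0]
gripper_width: 0.572
gripper_force: 30.0
```

Call:
{"method": "apply_moves", "body": {
  "moves": [
    [[0, 0, 0.002], 0],
    [[0, 0, 0], 0],
    [[0, 0, 0], 0]
  ]
}}

```text
time_s: 25.95
tcp_pos: [0.4993, -0.1225, 0.1228]
ee_rot: [[0.149, -0.989, 0.005], [-0.989, -0.149, -0.002], [0.003, -0.004, -1.0]]
wrist_force: [-9.3, 7.6, 29.7]
gripper_width: 0.573
gripper_force: 30.0
```

Run:
```python
from h import *
plan(bol(.474,-.1935),.1135,BY)
```

```text
t 25.95 tcp [ 0.4993 -0.1225  0.1228] yaw(tool y) -171.42 F [-9.3  7.6 29.7] M [ 1.94  3.29 -0.  ] w 49.9 g 30.0 j6 4.0
  tool shift now: [-0.0003  0.0022  0.0092] turn 0.23 world d [-0.0022 -0.0001 -0.0093]
```

Call:
{"method": "apply_moves", "body": {
  "moves": [
    [[-0.001, 0, 0], 0],
    [[0, 0, 0], 0],
    [[0, 0, 0], 0]
  ]
}}

```text
time_s: 26.2
tcp_pos: [0.4995, -0.1217, 0.1215]
ee_rot: [[0.149, -0.989, 0.006], [-0.989, -0.149, -0.002], [0.003, -0.005, -1.0]]
wrist_force: [-7.0, 4.4, 22.2]
gripper_width: 0.57
gripper_force: 30.0
```

Call:
{"method": "apply_moves", "body": {
  "moves": [
    [[-0.001, 0, 0], 0],
    [[0, 0, 0], 0],
    [[0, 0, 0], 0]
  ]
}}

```text
time_s: 26.45
tcp_pos: [0.4995, -0.1209, 0.1201]
ee_rot: [[0.148, -0.989, 0.006], [-0.989, -0.148, -0.002], [0.003, -0.006, -1.0]]
wrist_force: [-2.7, 3.1, 13.1]
gripper_width: 0.573
gripper_force: 30.0
```

Call:
{"method": "apply_moves", "body": {
  "moves": [
    [[-0.001, 0.001, 0], 0],
    [[0, 0, 0], 0],
    [[0, 0, 0], 0]
  ]
}}

```text
time_s: 26.7
tcp_pos: [0.4986, -0.12, 0.1183]
ee_rot: [[0.147, -0.989, 0.006], [-0.989, -0.147, -0.001], [0.002, -0.006, -1.0]]
wrist_force: [1.1, -0.9, 5.4]
gripper_width: 0.571
gripper_force: 30.0
```

Call:
{"method": "apply_moves", "body": {
  "moves": [
    [[0, 0, 0.003], 0],
    [[0, 0, 0], 0],
    [[0, 0, 0], 0]
  ]
}}

```text
time_s: 26.95
tcp_pos: [0.4987, -0.1196, 0.1161]
ee_rot: [[0.148, -0.989, 0.006], [-0.989, -0.148, -0.001], [0.002, -0.006, -1.0]]
wrist_force: [-0.9, 2.7, 12.1]
gripper_width: 0.572
gripper_force: 30.0
```

Call:
{"method": "apply_moves", "body": {
  "moves": [
    [[0, 0, 0.002], 0],
    [[0, 0, 0], 0],
    [[0, 0, 0], 0]
  ]
}}

```text
time_s: 27.2
tcp_pos: [0.4988, -0.1195, 0.1157]
ee_rot: [[0.148, -0.989, 0.006], [-0.989, -0.148, -0.001], [0.002, -0.006, -1.0]]
wrist_force: [-4.0, 4.5, 22.1]
gripper_width: 0.571
gripper_force: 30.0
```

Run:
```python
from h import *
plan(bol(.474,-.1935),.1135,BY)
```

```text
t 27.2 tcp [ 0.4988 -0.1195  0.1157] yaw(tool y) -171.48 F [-4.   4.5 22.1] M [ 1.07  1.2  -0.02] w 49.7 g 30.0 j6 3.7
  tool shift now: [0.0028 0.0021 0.0022] turn 0.17 world d [-0.0017 -0.0031 -0.0022]
```

Call:
{"method": "apply_moves", "body": {
  "moves": [
    [[-0.0015, 0, 0], 0],
    [[0, 0, 0], 0],
    [[0, 0, 0], 0]
  ]
}}

```text
time_s: 27.45
tcp_pos: [0.4988, -0.1194, 0.1157]
ee_rot: [[0.148, -0.989, 0.006], [-0.989, -0.148, -0.003], [0.004, -0.006, -1.0]]
wrist_force: [-2.3, -2.4, 20.2]
gripper_width: 0.573
gripper_force: 30.0
```

Call:
{"method": "apply_moves", "body": {
  "moves": [
    [[0, 0, 0.002], 0],
    [[0, 0, 0], 0],
    [[0, 0, 0], 0]
  ]
}}

```text
time_s: 27.7
tcp_pos: [0.4989, -0.1194, 0.1154]
ee_rot: [[0.149, -0.989, 0.007], [-0.989, -0.149, -0.004], [0.005, -0.006, -1.0]]
wrist_force: [-5.8, -0.9, 29.7]
gripper_width: 0.571
gripper_force: 30.0
```

Call:
{"method": "apply_moves", "body": {
  "moves": [
    [[0, 0, 0.002], 0],
    [[0, 0, 0], 0],
    [[0, 0, 0], 0]
  ]
}}

```text
time_s: 27.95
tcp_pos: [0.499, -0.1194, 0.115]
ee_rot: [[0.15, -0.989, 0.007], [-0.989, -0.15, -0.004], [0.005, -0.007, -1.0]]
wrist_force: [-8.9, 1.6, 39.5]
gripper_width: 0.569
gripper_force: 30.0
```

Call:
{"method": "apply_moves", "body": {
  "moves": [
    [[0, 0, 0], 0],
    [[0, 0, 0], 0],
    [[0, 0, 0], 0],
    [[0, 0, 0], 0],
    [[0, 0, 0], 0]
  ]
}}

```text
time_s: 28.37
tcp_pos: [0.499, -0.1194, 0.115]
ee_rot: [[0.15, -0.989, 0.007], [-0.989, -0.15, -0.004], [0.005, -0.007, -1.0]]
wrist_force: [-8.1, 2.0, 37.7]
gripper_width: 0.573
gripper_force: 30.0
```

Run:
```python
from h import *
plan(bol(.474,-.1935),.1135,BY)
t=imaging.capture("side");im=cv2.resize(t["frame"][220:400,180:380],(600,540),interpolation=cv2.INTER_CUBIC)
for z,v in ((.146,-.1995),(.146,-.187),(.105,-.187)):
  for u in (.449,.499):
    q=(proj(t,[*bol(u,v),z])-[180,220])*3; cv2.circle(im,tuple(int(a) for a in q),3,(0,0,255),-1)
cv2.imwrite("pics/t6.png",im)
```

```text
t 28.37 tcp [ 0.499  -0.1194  0.115 ] yaw(tool y) -171.38 F [-8.1  2.  37.7] M [ 0.33  2.93 -0.05] w 49.9 g 30.0 j6 3.5
  tool shift now: [0.0029 0.0024 0.0014] turn 0.27 world d [-0.0019 -0.0032 -0.0015]
```

View pics/t6.png

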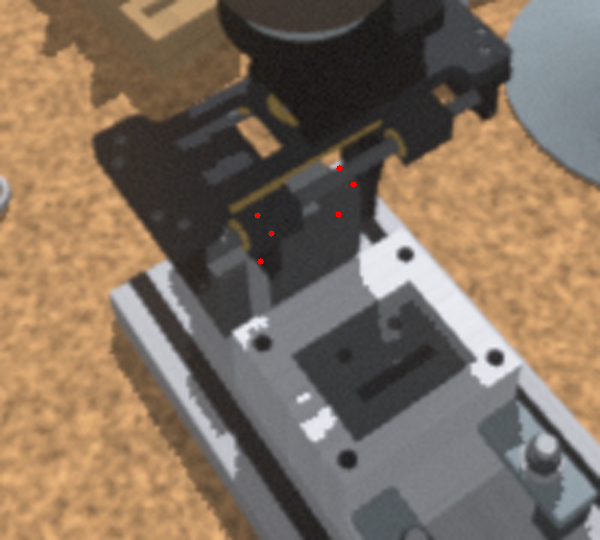

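The wedge sits between the die and the packers, with its top near (330,185) px, about where I predicted. It is bound tight at about 38 N, with the tip about 11 mm above the plate. I hand it in.

```bash
python3 -c "
from h import *
print(r.finish_job())"
```

```text
the job is handed in; nothing more can be done
None
```

Job handed in (the hand-in returned no verdict): two packers stand on the plate against the heel, and the gripper still holds the wedge bound tight between them and the die at about 38 N, tip about 11 mm above the plate.

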